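Build up the keyed tube rest on the bench

TASK

Build up the tube rest on its bench foot: first set the taller of the two notched spacer blocks on the foot, then the V-head on top of that spacer, each turned so that its wide and narrow lugs drop into the wide and narrow notches below and it sits fully home and level. Set the parts down rather than dropping them, and leave the short spacer and the standing piece of tube where they are.

Things in the scene. Friction and masses are not known exactly. Their poses are not given: they have to be found in the camera images.
- foot_top (a point): Foot, bolted down: grey plate 120x100x12 mm carrying an aluminium block 64 (x) x 46 (y), top face 46 above the bench. The top has two notches, each 14.5 long in x, 11 deep, centred in y, open to the end face: 29 wide at the +x end, 17 wide at the -x end. Origin: centre of the top face; x along the 64 side towards the wide notch, y across, z up. Never moves.
- riser_center (a point): Tall spacer, loose, aluminium, 0.4 kg: block 64 (x) x 46 (y) x 54 mm on two lugs, 63 in all; upright. Lugs: 9 tall, 12 long, flush with the ends, 24 wide at +x, 12 wide at -x. Top notches as the foot's, wide at +x. Lug play 2.5 each side; seated, its shoulders (block underside) rest on the face below, sides flush. Origin: centre, 31.5 above lug undersides, 22.5 above shoulders; z up.
- vhead_center (a point): V-head, loose, aluminium, 0.32 kg: 64 (x) x 46 (y) mm, 61 tall with its lugs; upright. V trough along x on top, flat sides up to 52; upright end stop 6 thick closes the trough at the +x end. Lugs as the tall spacer's: wide at +x. Origin: centre, 30.5 above lug undersides, 21.5 above shoulders; z up. Home on the tall spacer it is 53 above that one's centre.
- short_riser_center (a point): Short spacer, not to be used or moved: same length, width, lugs and notches as the tall one but only 37 mm tall in all. This point is its centre, half-way up; same axes.
- tube: Bystander: steel tube offcut standing on the bench, 48 mm diameter, 110 tall, loose. Origin at the centre of its underside.
There are look-alikes about, which are no part of the job. Leave any blue or green look-alike of the part that bears riser_center alone.

How it is judged:
By the outcome, as a careful person would: the job done as asked, in the order asked, and still so for the second after the job is handed in, with the robot touching nothing.
It also fails if it takes over 59 s, if anything falls off the work surface, if the arm or the gripper's body presses on something with over 40 N, if the wrist force passes 120 N, or if a joint passes its speed limit or range.

ROBOT

A 7-joint arm with a two-finger parallel gripper is mounted at the origin on the work surface. World frame = base frame: x ahead of the robot, y to its left, z up, the work surface at z = 0. Lengths are in mm, angles in rad, forces in N, time in s.
With the tool pointing down it reaches from about 400 to 875 mm from the base axis. Payload 4.4 kg.
Tool frame: the origin (TCP) lies where the fingers leave the gripper's body, on its centre line; the fingertips stand 73 mm ahead of it and the grasp point (between the pads) lies 54 mm ahead of it; z points along the fingers, y is the line along which they close (so a half turn about z gives the same grasp; the last joint's range is limited). The gripper opens to 85 mm and grips with 20 to 120 N. Pads are 22 mm wide; open, the fingers measure 114 mm over their backs; the gripper's body (76 mm by 85 mm) begins 54 mm behind the grasp point. The pads swing forward as they close: fully open they stand 13 mm farther back than shut.
Start: joints at [-1.262, 0.628, 0.038, 1.517, -0.027, 0.996, -0.02], TCP at [237.936, 604.899, 303.913] pointing down, gripper open.
Joint ranges: [-3.06, 3.06], [-0.37, 2.12], [-1.25, 1.32], [0.18, 2.47], [-1.1, 4.24], [0.23, 1.98], [-2.94, 2.94]. Speed limits (rad/s): [2.57, 2.57, 3.14, 3.14, 3.14, 3.14, 3.14].

INTERFACE

Orientations are given as [roll, pitch, yaw] about the fixed x, y, z axes, in that order (R = Rz(yaw) Ry(pitch) Rx(roll)).
In Python, from cell import ctrl gives the robot as it stands.
- The arm moves only by the tool send_rows, never from a script. Its argument "rows" is a list that holds one entry, the list of rows, each a list of 6 numbers: the shift along the tool's x, y, z in cm, then the turn, a rotation vector about the tool's x, y, z in rad. In form: [[[tx, ty, tz, wx, wy, wz], ...]]. A call has 1 to 10 rows; each row is the pose to reach, as a shift and turn from the pose commanded when the call began, along the tool's axes at that moment; what a row does not reach only later rows make up. A row lasts 1/10 s, in which the tool goes at most 50 mm and 8.59 degrees, less where a joint would pass 70% of its speed; a pose out of reach is approached as far as the arm can. A call with a gripper value outside its range is refused whole. "grip" is the closure in counts, from 0 (fully open) to 255 (shut), set as the call begins (left out, the last holds). The fingers move at their own pace and stop on an object; the grip force is fixed at half the most. Time passes only in rows, so rows that repeat a pose let the fingers close. It gives the time, the measured TCP pose, the force, the opening and the grip force at its end, in the units of the state.
- ctrl.read_state(): the state, without advancing time (a new reading comes with each control period).
- ctrl.get_image(name): name is "scene" or "side" or "wrist"; returns a dict with "pixels" (480x640x3 uint8, red, green, blue), "fx", "fy", "cx", "cy" (pixels), "extrinsics" (4x4, takes a point from camera to world coordinates); the wrist camera has in their place "mount" (4x4, takes a point from camera to tool coordinates, whose origin is the TCP and whose axes are the flange's). Camera axes: x right, y up, looking along -z (the intrinsics and any distortion apply to the point x, -y, -z); pixel columns grow to the right and rows downward; lengths in mm; the calibration is good to about 2 mm. A picture is of the moment at which its call begins: read the wrist's pose just before it. There is no depth.
- ctrl.finish_job(): hands the job in; it is judged then, once.
The state is a dict: "clock": time; "qpos": joint angles; "qd": joint speeds; "tau": joint torques, N m; "eef_pos": TCP position; "tool_rot": TCP orientation; "force": force on the tool from outside, world axes, zero at the start; "torque": the same for the moment, N m; "width": finger opening in mm; "gripper_force": force on a finger pad.
Only numpy, scipy, OpenCV 4.12 (cv2) and the standard library are available. Lean on these libraries where they do the work, as an engineer would, in place of code of your own. Each camera call takes 0.05 s, during which the arm holds its last target. There are 200 camera calls.

## Working session

There is one attempt and no reset: what is moved stays moved. The work goes in short steps, Python scripts to look and compute and a tool call to move; the robot and the scene stay as the last step left them, time stands still between calls to the robot, and variables do not carry over. Pictures are saved under pics/ and viewed, at most 10 in all, crops included, and the job is handed in when it is done.

Besides the shell and the picture viewer there is one more tool, called after "Request:" as name(argument=value, ...) on one line, values as JSON. send_rows: Moves the arm, as the interface text tells. Its arguments: {"type":"object","properties":{"rows":{"type":"array","items":{"type":"array","items":{"type":"array","items":{"type":"number"}}}},"grip":{"type":"number"}},"required":["rows"]}

```bash
mkdir -p pics; ls; cat > h.py <<'E'
import numpy as np, cv2
from cell import ctrl
from scipy.spatial.transform import Rotation as R
def snap(n,f):
    s=ctrl.read_state(); im=ctrl.get_image(n); cv2.imwrite(f'pics/{f}.png',im['pixels'][:,:,::-1])
    T=np.eye(4)
    if 'mount' in im:
        T[:3,:3]=R.from_euler('xyz',s['tool_rot']).as_matrix(); T[:3,3]=s['eef_pos']; T=T@np.array(im['mount'])
    else: T=np.array(im['extrinsics'])
    K=np.array([im['fx'],im['fy'],im['cx'],im['cy']]); np.savez(f'pics/{f}.npz',T=T,K=K,extra=str({k:v for k,v in im.items() if k!='pixels'}))
    return im
def load(f):
    d=np.load(f'pics/{f}.npz'); return d['T'],d['K'],cv2.imread(f'pics/{f}.png')
def onz(f,uv,z):
    T,K,_=load(f); uv=np.atleast_2d(uv).astype(float)
    d=np.c_[(uv[:,0]-K[2])/K[0],-(uv[:,1]-K[3])/K[1],-np.ones(len(uv))]@T[:3,:3].T
    return T[:3,3]+d*((z-T[2,3])/d[:,2])[:,None]
def proj(f,P):
    T,K,_=load(f); p=(np.atleast_2d(P)-T[:3,3])@T[:3,:3]
    return np.c_[K[2]-K[0]*p[:,0]/p[:,2],K[3]+K[1]*p[:,1]/p[:,2]]
E
python3 - <<'E'
from h import *
print(ctrl.read_state())
for n in('scene','side','wrist'):
    im=snap(n,n+'0'); print(n,{k:np.round(v,3).tolist() if not isinstance(v,str) else v for k,v in im.items() if k!='pixels'})
E
```

```text
pics
{'clock': 0.0, 'qpos': array([-1.26179244,  0.62933411,  0.03842082,  1.51836843, -0.02702164,
        0.996288  , -0.02001539]), 'qd': array([ 0.00053978,  0.0001555 ,  0.00130678,  0.00086443,  0.0002228 ,
       -0.00104405,  0.00140993]), 'tau': array([ 4.79280498e-04, -5.63407302e+01,  1.22685716e+00, -1.93441290e+01,
        1.11176298e-02,  1.04139297e-02,  8.92335891e-06]), 'eef_pos': array([237.73706263, 604.44301121, 302.99621347]), 'tool_rot': array([-3.13971173e+00, -6.34799666e-06,  2.76677868e+00]), 'force': array([-0.32404485,  0.81777524, -0.29401066]), 'torque': array([-0.02978208,  0.01220393, -0.00758683]), 'gripper_force': 0.0, 'width': 85.47578001766519}
scene {'fx': 539.445, 'fy': 539.445, 'cx': 316.533, 'cy': 250.354, 'extrinsics': [[0.326, -0.677, 0.66, 1281.705], [0.945, 0.227, -0.235, -297.329], [0.009, 0.7, 0.714, 824.996], [0.0, 0.0, 0.0, 1.0]]}
side {'fx': 454.271, 'fy': 454.271, 'cx': 328.927, 'cy': 242.426, 'extrinsics': [[0.887, 0.28, -0.368, 239.069], [-0.463, 0.531, -0.71, -753.292], [-0.003, 0.8, 0.6, 679.441], [0.0, 0.0, 0.0, 1.0]]}
wrist {'fx': 386.16, 'fy': 386.16, 'cx': 322.249, 'cy': 242.879, 'mount': [[-0.001, 0.959, 0.284, 71.788], [1.0, 0.0, 0.001, -0.282], [0.0, 0.284, -0.959, -69.898], [0.0, 0.0, 0.0, 1.0]]}
```

View pics/scene0.png

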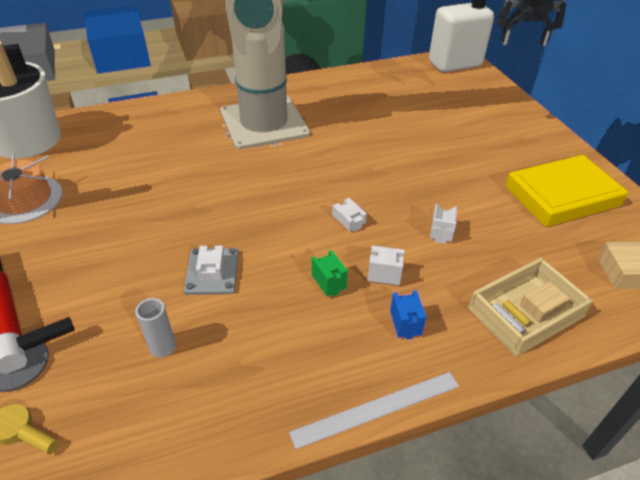

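View pics/side0.png

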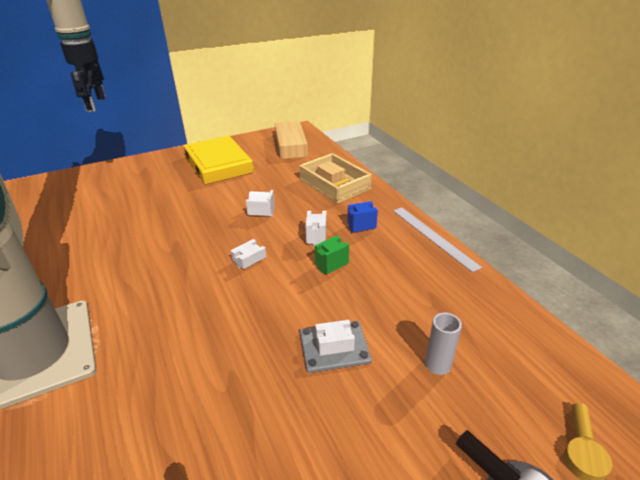

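Scene view: foot at (212,265), tube at (155,327). There are three aluminium loose parts: (386,265), (349,214) and (444,223). (349,214) is low, so it is the short spacer. (444,223) has the V and end stop, so it is the V-head. (386,265) is the tall block with notches, so it should be the tall spacer. The green (330,273) and blue (408,314) blocks are look-alikes. I'll confirm with an enlarged crop and rough positions.

```bash
python3 - <<'E'
from h import *
S=load('scene0')[2];D=load('side0')[2]
c=lambda I,x,y,w,h:cv2.resize(I[y:y+h,x:x+w],(400,300),interpolation=cv2.INTER_CUBIC)
top=np.hstack([c(S,340,195,132,99),c(S,180,230,80,60)]);bot=np.hstack([c(D,225,180,132,99),c(D,295,310,80,60)])
cv2.imwrite('pics/crop1.png',np.vstack([top,bot]))
print('tall',onz('scene0',(386,256),54),onz('side0',(316,220),54))
print('vh',onz('scene0',(444,215),50),onz('side0',(261,197),50))
print('foot',onz('scene0',(210,255),46),onz('side0',(335,332),46))
print('short',onz('scene0',(349,210),37),onz('side0',(248,250),37))
print('tube',onz('scene0',(152,308),110),onz('side0',(445,324),110))
E
```

```text
tall [[628.09919481  81.89872845  54.        ]] [[637.33056383  82.8309422   54.        ]]
vh [[552.19568716 253.24546881  50.        ]] [[558.54513838 254.73968857  50.        ]]
foot [[ 506.58775303 -247.41311342   46.        ]] [[ 510.74358458 -252.54034023   46.        ]]
short [[458.49077409  70.6878201   37.        ]] [[454.73752944  68.00274637  37.        ]]
tube [[ 661.35272913 -367.47979816  110.        ]] [[ 655.63029556 -373.57673381  110.        ]]
```

View pics/crop1.png

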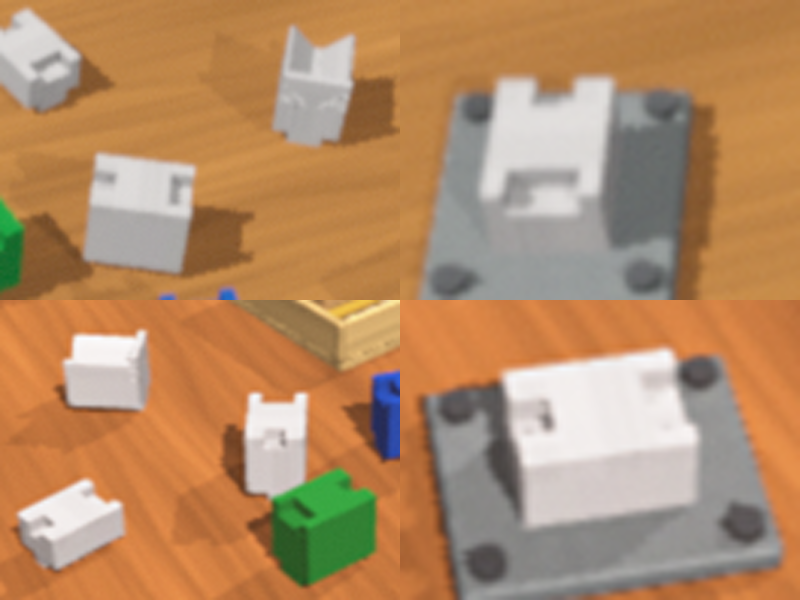

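Crop: top row left to right, the short spacer (low), the tall spacer (63 tall, notches in its top, wide notch towards +y), and the V-head. Right column: the foot, with its wide notch towards +x. My choice of tall spacer is confirmed. Next I'll hover over the V-head and then the tall spacer.

```bash
cat >> h.py <<'E'
def go(p,yaw=None,ref=None):
    """shift (cm) and turn from present pose to TCP p, tool down at yaw"""
    s=ctrl.read_state() if ref is None else ref
    M=R.from_euler('xyz',s['tool_rot']); N=R.from_euler('xyz',[np.pi,0,s['tool_rot'][2] if yaw is None else yaw])
    return np.round(np.r_[M.inv().apply(np.array(p)-s['eef_pos'])/10,(M.inv()*N).as_rotvec()],3)
E
python3 - <<'E'
from h import *
print(go([550,250,300],np.pi/2))
E
```

```text
[-4.2032e+01 -2.1564e+01  3.5200e-01 -1.0000e-03  1.0000e-03  1.1960e+00]
```

Request:
send_rows(rows=[[[-42, -21.5, 0.3, 0, 0, 1.196], [-42, -21.5, 0.3, 0, 0, 1.196], [-42, -21.5, 0.3, 0, 0, 1.196], [-42, -21.5, 0.3, 0, 0, 1.196], [-42, -21.5, 0.3, 0, 0, 1.196], [-42, -21.5, 0.3, 0, 0, 1.196], [-42, -21.5, 0.3, 0, 0, 1.196], [-42, -21.5, 0.3, 0, 0, 1.196], [-42, -21.5, 0.3, 0, 0, 1.196], [-42, -21.5, 0.3, 0, 0, 1.196]]])

```text
clock: 1.15
eef_pos: [553.2, 245.4, 301.0]
tool_rot: [3.139, 0.003, 1.564]
force: [-0.5, 0.5, -0.2]
width: 85.2
gripper_force: 0.0
```

```bash
python3 - <<'E'
from h import *
print(ctrl.read_state()['eef_pos'],ctrl.read_state()['qd'].round(3))
snap('wrist','wv')
print(proj('wv',[555,254,50]),go([630,83,300],np.pi/2))
E
```

```text
[553.18473219 245.43178944 300.97169063] [ 0.342  0.082 -0.069 -0.16  -0.034  0.093  0.312]
[[323.34630876 205.57788578]] [-1.597e+01  7.679e+00  2.060e-01  4.000e-03  5.000e-03 -9.000e-03]
```

View pics/wv.png

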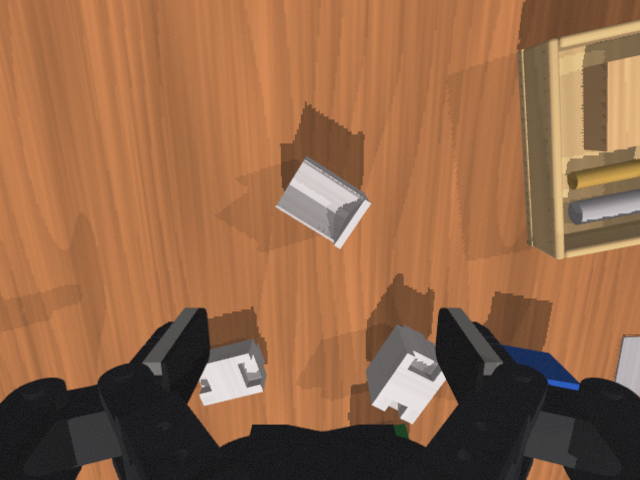

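Wrist view: the V-head is at (323,203), with its end stop along the lower-right edge (370,203)-(340,248), pointing world +x,-y. The tall spacer is at (405,378) and the short one at (233,375). I'll extract the V-head corners from a settled picture.

```bash
cat >> h.py <<'E'
def hull(f,uv,smin=60,vmin=120,ap=4):
    I=load(f)[2]; h=cv2.cvtColor(I,cv2.COLOR_BGR2HSV)
    m=((h[:,:,1]<smin)&(h[:,:,2]>vmin)).astype(np.uint8)
    m=cv2.morphologyEx(m,cv2.MORPH_CLOSE,np.ones((3,3)))
    cs,_=cv2.findContours(m,cv2.RETR_EXTERNAL,cv2.CHAIN_APPROX_NONE)
    cs=[c for c in cs if cv2.contourArea(c)>200]
    c=min(cs,key=lambda c:-cv2.pointPolygonTest(c,tuple(map(float,uv)),True))
    return cv2.approxPolyDP(cv2.convexHull(c),ap,True)[:,0]
E
python3 - <<'E'
from h import *
snap('wrist','x'); print(ctrl.read_state()['eef_pos'],ctrl.read_state()['tool_rot'])
snap('wrist','wv2')
print(ctrl.read_state()['qd'].round(3))
h=hull('wv2',(323,203),60,70); print(h.tolist())
for z in(52,61): print(z,onz('wv2',h,z)[:,:2].round(1).tolist())
E
```

```text
[552.74046056 246.20644617 300.84750212] [3.13985707e+00 2.67474110e-03 1.56330055e+00]
[-0.046 -0.006 -0.047  0.01  -0.014  0.004 -0.009]
[[307, 157], [370, 203], [340, 249], [277, 208]]
52 [[541.5, 295.2], [593.4, 257.2], [568.6, 217.1], [515.6, 253.6]]
61 [[541.9, 295.9], [592.3, 258.9], [568.1, 220.0], [516.6, 255.4]]
```

Request:
send_rows(rows=[[[-16, 7.9, 0.2, 0, 0, 0], [-16, 7.9, 0.2, 0, 0, 0], [-16, 7.9, 0.2, 0, 0, 0], [-16, 7.9, 0.2, 0, 0, 0], [-16, 7.9, 0.2, 0, 0, 0], [-16, 7.9, 0.2, 0, 0, 0]]])

```text
clock: 1.9
eef_pos: [628.5, 92.6, 298.5]
tool_rot: [-3.14, -0.002, 1.572]
force: [-0.3, 0.4, 0.0]
width: 85.3
gripper_force: 0.0
```

```bash
python3 - <<'E'
from h import *
snap('wrist','x'); snap('wrist','x'); s=ctrl.read_state();print(s['eef_pos'],s['tool_rot'],s['qd'].round(3))
snap('wrist','wt')
uv=proj('wt',[632,83,63])[0]; print(uv)
I=load('wt')[2]; cv2.imwrite('pics/wtc.png',cv2.resize(I[60:360,170:570],(800,600)))
h=hull('wt',uv,50,70); print(h.tolist(),onz('wt',h,63)[:,:2].round(1).tolist())
E
```

```text
[628.19211657  94.16445432 298.54702566] [-3.14026585e+00 -2.00448366e-03  1.57452890e+00] [-0.007 -0.002  0.003 -0.001  0.005 -0.002  0.001]
[326.90490908 234.52055692]
[[325, 182], [355, 197], [374, 216], [336, 281], [289, 256]] [[630.2, 125.9], [654.2, 114.1], [670.0, 98.6], [640.0, 42.1], [600.5, 64.4]]
```

View pics/wtc.png

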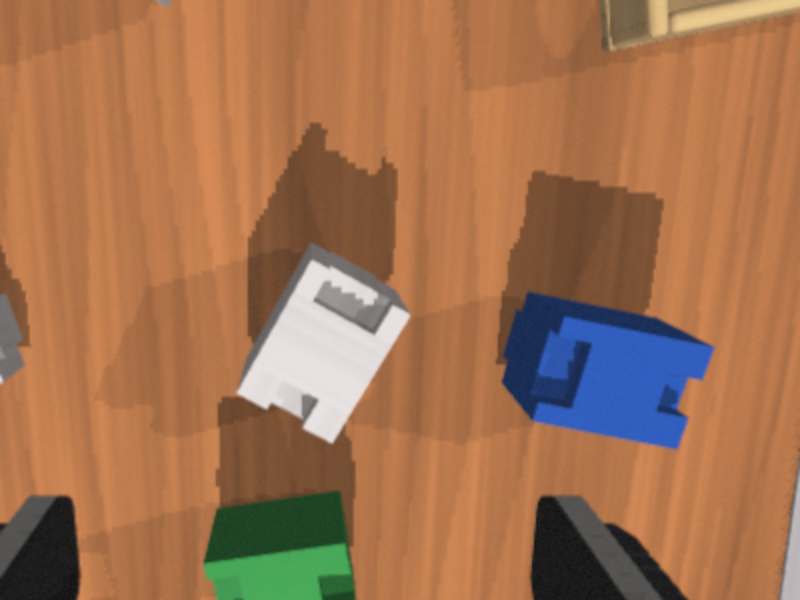

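Crop: the tall spacer's top corners are at about (310,258), (410,317), (333,443), (238,392) in crop pixels. Its wide notch is at the upper-right end (355,300) and the narrow one at (295,402). The blue block (right) and green block (below) leave room for the fingers.

```bash
python3 - <<'E'
from h import *
c=np.array([[310,258],[410,317],[333,443],[238,392]])/2+[170,60]
P=onz('wt',c,63)[:,:2]; print(P.round(1), [np.linalg.norm(P[i]-P[i-3]).round(1) for i in range(4)])
a=P[0]+P[1]-P[2]-P[3]; b=P[1]-P[0]+P[2]-P[3]
print(P.mean(0),np.arctan2(a[1],a[0])*57.3,np.arctan2(b[1],b[0])*57.3+90)
phi=np.deg2rad((np.arctan2(a[1],a[0])*57.3+np.arctan2(b[1],b[0])*57.3+90)/2)
x,y=P.mean(0); print(np.degrees(phi)); print(go([x,y,180],phi),go([x,y,84],phi))
E
```

```text
[[630.2 120.4]
 [670.9  96.6]
 [640.4  41.7]
 [600.5  64.4]] [np.float64(47.1), np.float64(62.8), np.float64(45.9), np.float64(63.4)]
[635.51577187  80.73742049] 61.5362065496017 60.007186742082155
60.771696645841935
[-1.3570e+00  7.3400e-01  1.1861e+01 -1.0000e-03 -1.0000e-03  5.1400e-01] [-1.3730e+00  7.4400e-01  2.1461e+01 -1.0000e-03 -1.0000e-03  5.1400e-01]
```

Request:
send_rows(rows=[[[-1.36, 0.74, 11.9, 0, 0, 0.514], [-1.36, 0.74, 11.9, 0, 0, 0.514], [-1.36, 0.74, 11.9, 0, 0, 0.514], [-1.36, 0.74, 11.9, 0, 0, 0.514], [-1.36, 0.74, 11.9, 0, 0, 0.514], [-1.36, 0.74, 11.9, 0, 0, 0.514]]])

```text
clock: 2.65
eef_pos: [636.5, 79.1, 180.2]
tool_rot: [3.141, -0.001, 1.061]
force: [0.4, -0.3, 0.7]
width: 85.3
gripper_force: 0.0
```

```bash
python3 - <<'E'
from h import *
snap('wrist','x'); s=ctrl.read_state();print(s['eef_pos'],s['tool_rot'],s['qd'].round(3))
snap('wrist','wt2')
uv=proj('wt2',[635.5,80.7,63])[0]; print(uv)
h=hull('wt2',uv,50,120); print(h.tolist(),onz('wt2',h,63)[:,:2].round(1).tolist())
print(go([635.5,80.7,84],1.06))
E
```

```text
[636.69964724  78.72838442 180.60769771] [ 3.14089522e+00 -1.26169123e-03  1.06002628e+00] [ 0.01  -0.008  0.002 -0.001 -0.002  0.001 -0.004]
[317.33977784 271.36165227]
[[289, 195], [306, 192], [362, 210], [359, 326], [275, 326], [269, 212]] [[643.0, 122.1], [651.0, 119.3], [670.7, 98.0], [639.6, 42.3], [600.0, 64.5], [630.1, 119.7]]
[ 1.230e-01 -2.260e-01  9.673e+00  1.000e-03 -1.000e-03 -1.000e-03]
```

View pics/wt2.png

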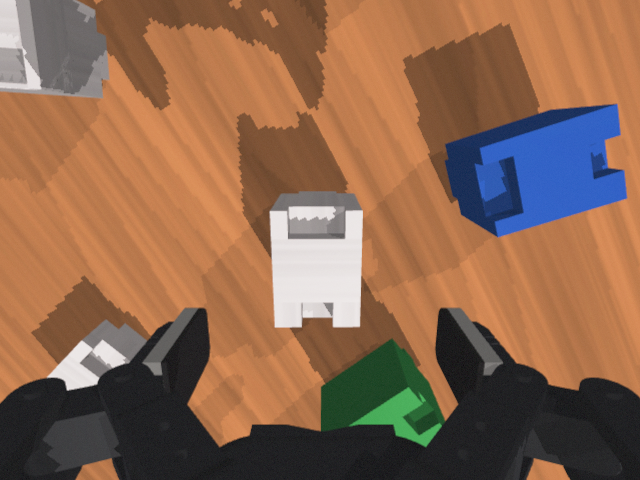

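The tall spacer's top is at rows 210-326, columns 270-361, square between the fingers; the green block corner (395,340) is clear of the right finger's path. Now I'll descend and grip.

Request:
send_rows(rows=[[[0.1, -0.2, 3, 0, 0, 0], [0.1, -0.2, 6, 0, 0, 0], [0.1, -0.2, 8.5, 0, 0, 0], [0.1, -0.2, 9.6, 0, 0, 0], [0.1, -0.2, 9.6, 0, 0, 0], [0.1, -0.2, 9.6, 0, 0, 0]]])

```text
clock: 3.35
eef_pos: [636.0, 79.3, 85.1]
tool_rot: [3.14, -0.001, 1.057]
force: [0.2, -0.7, -1.0]
width: 85.4
gripper_force: 0.0
```

Request:
send_rows(rows=[[[0, 0, 0, 0, 0, 0], [0, 0, 0, 0, 0, 0], [0, 0, 0, 0, 0, 0], [0, 0, 0, 0, 0, 0], [0, 0, 0, 0, 0, 0], [0, 0, 0, 0, 0, 0], [0, 0, 0, 0, 0, 0], [0, 0, 0, 0, 0, 0], [0, 0, 0, 0, 0, 0]]], grip=255)

```text
clock: 4.25
eef_pos: [635.2, 79.8, 85.0]
tool_rot: [-3.141, -0.001, 1.057]
force: [-2.1, 0.6, 5.5]
width: 45.7
gripper_force: 62.0
```

Request:
send_rows(rows=[[[0, 0, -2, 0, 0, 0], [0, 0, -5, 0, 0, 0], [0, 0, -9, 0, 0, 0], [0, 0, -13, 0, 0, 0], [0, 0, -16, 0, 0, 0], [0, 0, -16, 0, 0, 0]]])

```text
clock: 4.85
eef_pos: [637.3, 79.1, 248.2]
tool_rot: [3.135, -0.005, 1.057]
force: [1.3, 0.1, -4.2]
width: 45.5
gripper_force: 63.3
```

```bash
python3 - <<'E'
from h import *
print(ctrl.read_state()['force'],go([420,-248,245],0))
for f,uv in(('scene0',(210,255)),('side0',(335,332))):
    I=load(f)[2];u,v=uv
    h=hull(f,uv,40,170,2); print(h.tolist(),onz(f,h,46)[:,:2].round(1).tolist())
E
```

```text
[ 1.32110908  0.1493067  -4.22084983] [-3.917e+01 -2.846e+00  1.150e-01  4.000e-03 -8.000e-03  1.057e+00]
[[222, 247], [219, 268], [215, 273], [201, 273], [196, 269], [200, 246]] [[492.0, -220.0], [547.1, -237.7], [557.6, -247.7], [549.0, -273.4], [535.4, -280.7], [475.0, -261.7]]
[[348, 320], [354, 335], [354, 349], [321, 355], [316, 325]] [[546.7, -237.6], [538.1, -275.1], [521.8, -303.2], [464.1, -287.9], [487.4, -220.8]]
```

```bash
python3 - <<'E'
from h import *
print(go([425,-225,248],-.29))
E
```

```text
[-3.6919e+01 -3.5400e+00 -1.7900e-01  2.0000e-03 -8.0000e-03  1.3470e+00]
```

Request:
send_rows(rows=[[[-36.9, -3.5, -0.2, 0, 0, 1.347], [-36.9, -3.5, -0.2, 0, 0, 1.347], [-36.9, -3.5, -0.2, 0, 0, 1.347], [-36.9, -3.5, -0.2, 0, 0, 1.347], [-36.9, -3.5, -0.2, 0, 0, 1.347], [-36.9, -3.5, -0.2, 0, 0, 1.347], [-36.9, -3.5, -0.2, 0, 0, 1.347], [-36.9, -3.5, -0.2, 0, 0, 1.347], [-36.9, -3.5, -0.2, 0, 0, 1.347], [-36.9, -3.5, -0.2, 0, 0, 1.347]]])

```text
clock: 5.85
eef_pos: [422.0, -224.7, 244.5]
tool_rot: [3.141, 0.003, -0.293]
force: [-0.6, 1.2, -5.1]
width: 45.6
gripper_force: 63.3
```

Request:
send_rows(rows=[[[0, 0, 0, 0, 0, 0], [0, 0, 0, 0, 0, 0], [0, 0, 0, 0, 0, 0]]])

```text
clock: 6.15
eef_pos: [423.6, -224.1, 245.6]
tool_rot: [-3.141, 0.0, -0.287]
force: [0.9, -0.4, -5.2]
width: 45.6
gripper_force: 63.3
```

```bash
python3 - <<'E'
from h import *
s=ctrl.read_state();print(s['eef_pos'],s['tool_rot'],s['qd'].round(3))
snap('wrist','wf')
h=hull('wf',proj('wf',[510,-250,46])[0],40,150); print(h.tolist(),onz('wf',h,46)[:,:2].round(1).tolist())
E
```

```text
[ 423.59595932 -224.08498317  245.6199601 ] [-3.14119221e+00  4.05589455e-04 -2.87219021e-01] [ 0.003 -0.006  0.006 -0.002 -0.     0.001 -0.005]
[[285, 46], [357, 48], [353, 151], [286, 149]] [[547.8, -236.6], [533.7, -280.0], [473.1, -260.9], [487.3, -217.6]]
```

View pics/wf.png

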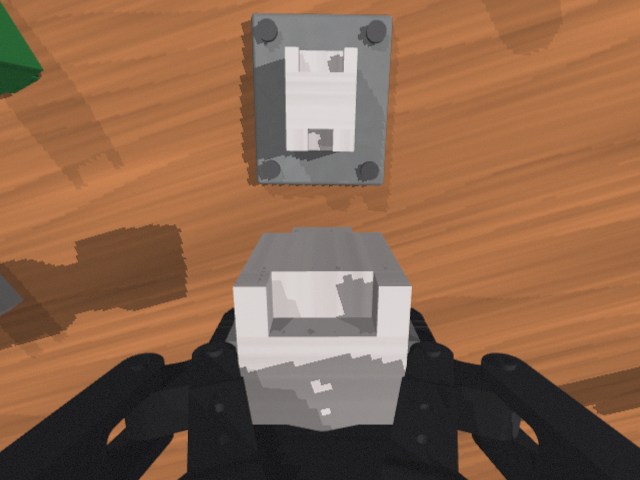

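Wrist view: the foot's aluminium top is at (285,46)-(353,151), with its wide notch at the far end (+x). The held spacer's wide-notch end also faces the far side, with top corners at (235,286) and (411,286). Next I'll work out the spacer's pose in the hand.

```bash
python3 - <<'E'
from h import *
s=ctrl.read_state(); M=R.from_euler('xyz',s['tool_rot']).as_matrix()
P=onz('wf',[(235,286),(411,286)],s['eef_pos'][2]-22); q=(P-s['eef_pos'])@M; print(q.round(1))
I=load('wf')[2]; cv2.imwrite('pics/wfc.png',I[210:440,220:430])
f=np.array([510.5,-248.8]); phi=-.31; c,sn=np.cos(phi),np.sin(phi)
for off in (0,(q[:,0].mean()-32)):
    for ty in (0,q[:,1].mean()):
        # tool y axis = (sin yaw,-cos yaw)
        t=f-off*np.array([c,sn])-ty*np.array([sn,-c]); print(off,ty,t.round(1))
E
```

```text
[[ 33.8 -22.2  22. ]
 [ 33.8  22.9  22. ]]
0 0 [ 510.5 -248.8]
0 0.3313839318127947 [ 510.6 -248.5]
1.8431737529174868 0 [ 508.7 -248.2]
1.8431737529174868 0.3313839318127947 [ 508.8 -247.9]
```

```bash
python3 - <<'E'
from h import *
print(go([509.1,-248.3,160],-.31))
E
```

```text
[ 8.888 -0.121  8.574 -0.     0.     0.022]
```

Request:
send_rows(rows=[[[4, -0.1, 2, 0, 0, 0.023], [8.9, -0.1, 4, 0, 0, 0.023], [8.9, -0.1, 6.5, 0, 0, 0.023], [8.9, -0.1, 8.6, 0, 0, 0.023], [8.9, -0.1, 8.6, 0, 0, 0.023], [8.9, -0.1, 8.6, 0, 0, 0.023], [8.9, -0.1, 8.6, 0, 0, 0.023]]])

```text
clock: 6.9
eef_pos: [509.3, -249.8, 161.2]
tool_rot: [3.141, -0.002, -0.313]
force: [0.3, -0.5, -4.4]
width: 45.2
gripper_force: 63.1
```

```bash
python3 - <<'E'
from h import *
s=ctrl.read_state();print(s['eef_pos'],s['tool_rot'],s['qd'].round(3),s['force'])
print(go([509.1,-248.3,135],-.31))
E
```

```text
[ 509.30718631 -249.828921    161.17984649] [ 3.14107429e+00 -2.05501133e-03 -3.13180253e-01] [ 0.001 -0.011  0.002  0.    -0.003 -0.001  0.003] [ 0.26044366 -0.521739   -4.38818332]
[-7.200e-02 -1.400e-01  2.618e+00  1.000e-03 -2.000e-03 -3.000e-03]
```

Request:
send_rows(rows=[[[-0.05, -0.15, 1.3, 0, 0, 0], [-0.05, -0.15, 2.5, 0, 0, 0], [-0.05, -0.15, 2.5, 0, 0, 0], [-0.05, -0.15, 2.5, 0, 0, 0]]])

```text
clock: 7.3
eef_pos: [508.6, -247.6, 134.4]
tool_rot: [-3.142, 0.001, -0.313]
force: [0.3, -1.2, -4.9]
width: 45.4
gripper_force: 63.2
```

```bash
python3 - <<'E'
from h import *
s=ctrl.read_state();print(s['eef_pos'],s['tool_rot'],s['force'])
snap('scene','s1');snap('side','d1')
c=lambda f,x,y:cv2.resize(load(f)[2][y:y+100,x:x+66],(396,600),interpolation=cv2.INTER_CUBIC)
cv2.imwrite('pics/c2.png',np.hstack([c('s1',178,190),c('d1',300,265)]))
print(go([509.1,-248.3,122],-.31))
E
```

```text
[ 508.57665171 -247.60960619  134.4260264 ] [-3.14151906e+00  9.91610886e-04 -3.13304788e-01] [ 0.26091629 -1.18675537 -4.90463596]
[ 0.027  0.019  1.303  0.    -0.    -0.003]
```

View pics/c2.png

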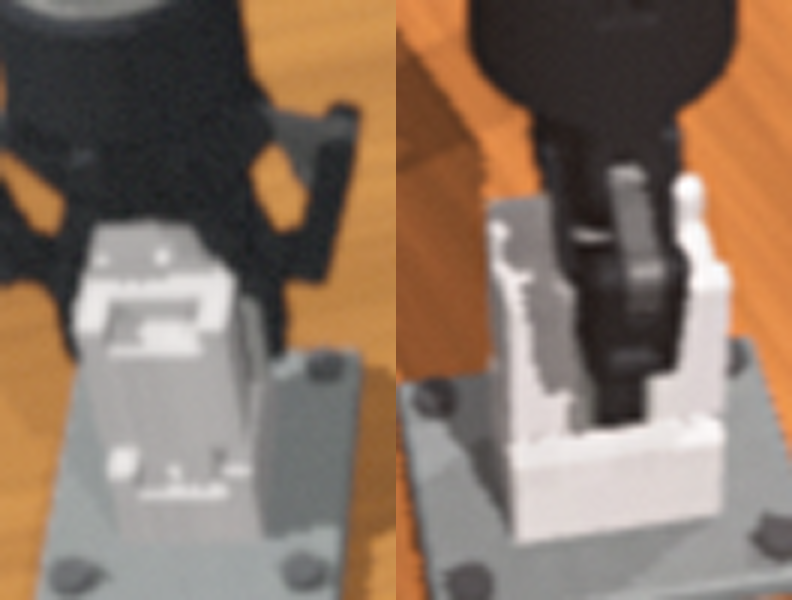

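The spacer hangs just above the foot, and its sides line up with the foot's in both views (scene crop 110-265, side crop 505-725). I'll lower it gently.

Request:
send_rows(rows=[[[0.02, 0, 0.3, 0, 0, 0], [0.02, 0, 0.5, 0, 0, 0], [0.02, 0, 0.7, 0, 0, 0], [0.02, 0, 0.85, 0, 0, 0], [0.02, 0, 1.0, 0, 0, 0], [0.02, 0, 1.0, 0, 0, 0]]])

```text
clock: 8.0
eef_pos: [508.9, -247.7, 124.7]
tool_rot: [-3.142, 0.0, -0.313]
force: [-0.6, -0.2, -5.0]
width: 45.5
gripper_force: 63.2
```

Its lugs are in, with no contact force. I'll go down the rest of the way to the shoulders.

Request:
send_rows(rows=[[[0, 0, 0.1, 0, 0, 0], [0, 0, 0.15, 0, 0, 0], [0, 0, 0.2, 0, 0, 0], [0, 0, 0.24, 0, 0, 0], [0, 0, 0.24, 0, 0, 0]]])

```text
clock: 8.5
eef_pos: [509.0, -247.8, 122.5]
tool_rot: [-3.142, 0.0, -0.313]
force: [-0.6, 0.7, -4.7]
width: 45.4
gripper_force: 63.2
```

Request:
send_rows(rows=[[[0, 0, 0.04, 0, 0, 0], [0, 0, 0.08, 0, 0, 0], [0, 0, 0.12, 0, 0, 0], [0, 0, 0.12, 0, 0, 0]]])

```text
clock: 8.9
eef_pos: [509.0, -247.8, 122.0]
tool_rot: [-3.141, -0.0, -0.313]
force: [-2.2, 1.9, 4.9]
width: 45.9
gripper_force: 64.5
```

Contact at TCP z = 122.0, exactly the seated height. Releasing, then rising straight up.

Request:
send_rows(rows=[[[0, 0, 0, 0, 0, 0], [0, 0, 0, 0, 0, 0], [0, 0, 0, 0, 0, 0], [0, 0, 0, 0, 0, 0], [0, 0, 0, 0, 0, 0], [0, 0, 0, 0, 0, 0], [0, 0, 0, 0, 0, 0]]], grip=0)

```text
clock: 9.6
eef_pos: [509.0, -247.8, 121.2]
tool_rot: [-3.142, 0.0, -0.313]
force: [0.1, -0.4, -0.4]
width: 85.5
gripper_force: 0.0
```

Request:
send_rows(rows=[[[0, 0, -2, 0, 0, 0], [0, 0, -5, 0, 0, 0], [0, 0, -9, 0, 0, 0], [0, 0, -14, 0, 0, 0], [-4, 0, -18, 0, 0, 0], [-8, 0, -18, 0, 0, 0], [-8, 0, -18, 0, 0, 0], [-8, 0, -18, 0, 0, 0]]])

```text
clock: 10.4
eef_pos: [432.6, -222.6, 301.7]
tool_rot: [-3.14, -0.001, -0.314]
force: [1.4, 0.3, -0.3]
width: 85.5
gripper_force: 0.0
```

```bash
python3 - <<'E'
from h import *
s=ctrl.read_state();print(s['eef_pos'],s['tool_rot'],s['qd'].round(3))
snap('wrist','wf2')
h=hull('wf2',proj('wf2',[510,-250,100])[0],40,110); print(h.tolist(),onz('wf2',h,100)[:,:2].round(1).tolist())
cv2.imwrite('pics/wf2c.png',cv2.resize(load('wf2')[2][0:300,160:480],(640,600)))
print(go([554.4,256.9,280],2.58))
E
```

```text
[ 432.55281785 -222.64434745  301.69787954] [-3.14018700e+00 -8.87353802e-04 -3.13764437e-01] [ 0.011  0.037 -0.022 -0.054 -0.006 -0.007 -0.001]
[[378, 44], [376, 183], [274, 184], [266, 46]] [[539.9, -295.0], [455.3, -269.8], [476.8, -201.5], [560.9, -226.8]]
[-3.273e+00 -4.938e+01  2.165e+00  2.000e-03 -1.000e-03 -2.893e+00]
```

View pics/wf2c.png

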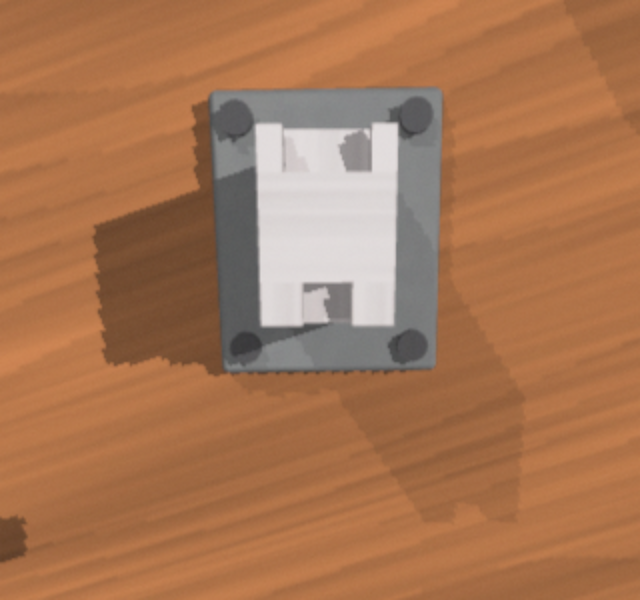

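Crop: the tall spacer sits square and level on the foot, with its wide notch at the +x end (far edge row 124, near edge row 326). Next, the V-head.

Request:
send_rows(rows=[[[-1.6, -24.7, 1, 0, 0, -1.45], [-1.6, -24.7, 1, 0, 0, -1.45], [-1.6, -24.7, 1, 0, 0, -1.45], [-1.6, -24.7, 1, 0, 0, -1.45], [-1.6, -24.7, 1, 0, 0, -1.45], [-1.6, -24.7, 1, 0, 0, -1.45], [-1.6, -24.7, 1, 0, 0, -1.45], [-1.6, -24.7, 1, 0, 0, -1.45], [-1.6, -24.7, 1, 0, 0, -1.45], [-1.6, -24.7, 1, 0, 0, -1.45]]])

```text
clock: 11.45
eef_pos: [495.1, 17.0, 290.8]
tool_rot: [3.141, 0.0, 1.142]
force: [0.1, -0.5, -0.6]
width: 85.7
gripper_force: 0.0
```

```bash
python3 - <<'E'
from h import *
c=np.array([[256,124],[397,124],[394,326],[260,326]])/2+[160,0]
P=onz('wf2',c,100)[:,:2]; print(P.round(1),P.mean(0), [np.linalg.norm(P[i]-P[i-3]).round(1) for i in range(4)])
a=P[0]+P[1]-P[2]-P[3]; print(np.arctan2(a[1],a[0]))
s=ctrl.read_state(); print(s['eef_pos'],s['tool_rot'],s['qpos'].round(2))
print(go([554.4,256.9,280],2.58))
E
```

```text
[[ 547.7 -237. ]
 [ 533.7 -280.2]
 [ 472.7 -261.1]
 [ 487.  -217. ]] [ 510.26162834 -248.82320372] [np.float64(45.4), np.float64(64.0), np.float64(46.3), np.float64(64.0)]
-0.31087151961761045
[495.08404799  17.03049314 290.76786622] [3.14131081e+00 2.07782989e-04 1.14238652e+00] [-0.45  0.47  0.52  1.97 -0.32  0.79 -0.18]
[24.284 -4.57   1.07   0.     0.    -1.438]
```

Request:
send_rows(rows=[[[24.3, -4.6, 1, 0, 0, -1.438], [24.3, -4.6, 1, 0, 0, -1.438], [24.3, -4.6, 1, 0, 0, -1.438], [24.3, -4.6, 1, 0, 0, -1.438], [24.3, -4.6, 1, 0, 0, -1.438], [24.3, -4.6, 1, 0, 0, -1.438], [24.3, -4.6, 1, 0, 0, -1.438], [24.3, -4.6, 1, 0, 0, -1.438], [24.3, -4.6, 1, 0, 0, -1.438], [24.3, -4.6, 1, 0, 0, -1.438]]])

```text
clock: 12.45
eef_pos: [555.3, 257.1, 280.3]
tool_rot: [3.141, -0.001, 2.579]
force: [0.1, -0.3, 0.2]
width: 85.5
gripper_force: 0.0
```

Request:
send_rows(rows=[[[0, 0, 8, 0, 0, 0], [0, 0, 8, 0, 0, 0], [0, 0, 8, 0, 0, 0], [0, 0, 8, 0, 0, 0], [0, 0, 8, 0, 0, 0]]])

```text
clock: 12.95
eef_pos: [555.8, 257.2, 202.8]
tool_rot: [3.139, 0.002, 2.575]
force: [0.5, 0.2, -0.3]
width: 85.6
gripper_force: 0.0
```

```bash
python3 - <<'E'
from h import *
s=ctrl.read_state(); print(s['eef_pos'],s['tool_rot'],s['qpos'].round(2),s['qd'].round(3))
snap('wrist','wv3')
uv=proj('wv3',[554.4,256.9,45])[0]
h=hull('wv3',uv,60,70); print(uv,h.tolist(),onz('wv3',h,52)[:,:2].round(1).tolist(),onz('wv3',h,61)[:,:2].round(1).tolist())
print(go([554.4,256.9,85],2.58))
E
```

```text
[555.78242957 257.20041879 202.7738512 ] [3.13875520e+00 1.59938948e-03 2.57450942e+00] [-0.53  0.7   0.08  1.72 -0.08  0.72  0.6 ] [-0.006 -0.017  0.002  0.003  0.001 -0.001  0.001]
[320.45129166 247.54773858] [[354, 189], [359, 199], [357, 305], [282, 306], [280, 198], [286, 188]] [[533.3, 293.2], [539.8, 292.6], [596.6, 257.1], [571.9, 217.1], [514.9, 254.6], [511.9, 260.7]] [[531.8, 293.3], [538.0, 292.7], [592.5, 258.6], [568.8, 220.3], [514.0, 256.2], [511.2, 262.1]]
[ 1.1100e-01 -1.3000e-01  1.1804e+01  3.0000e-03  2.0000e-03 -5.0000e-03]
```

View pics/wv3.png

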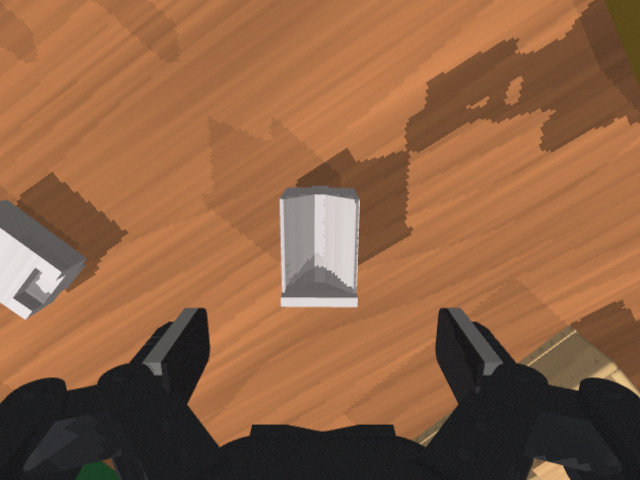

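The V-head is centred between the fingers, with its end stop at the near edge (rows 298-306), so part +x = tool -x. Corner distances come out at 63.3 x 45, matching the given size. Descending to grip.

Request:
send_rows(rows=[[[0.1, -0.1, 4, 0, 0, 0], [0.1, -0.1, 8, 0, 0, 0], [0.1, -0.1, 10.5, 0, 0, 0], [0.1, -0.1, 11.8, 0, 0, 0], [0.1, -0.1, 11.8, 0, 0, 0], [0.1, -0.1, 11.8, 0, 0, 0]]])

```text
clock: 13.6
eef_pos: [554.0, 256.8, 84.8]
tool_rot: [3.139, 0.001, 2.575]
force: [-0.1, -0.3, 0.1]
width: 85.5
gripper_force: 0.0
```

Request:
send_rows(rows=[[[0, 0, 0, 0, 0, 0], [0, 0, 0, 0, 0, 0], [0, 0, 0, 0, 0, 0], [0, 0, 0, 0, 0, 0], [0, 0, 0, 0, 0, 0], [0, 0, 0, 0, 0, 0], [0, 0, 0, 0, 0, 0], [0, 0, 0, 0, 0, 0], [0, 0, 0, 0, 0, 0]]], grip=255)

```text
clock: 14.5
eef_pos: [553.5, 256.6, 84.6]
tool_rot: [3.14, 0.001, 2.575]
force: [-1.0, -0.5, 5.3]
width: 45.3
gripper_force: 61.0
```

Request:
send_rows(rows=[[[0, 0, -2, 0, 0, 0], [0, 0, -5, 0, 0, 0], [0, 0, -9, 0, 0, 0], [0, 0, -13, 0, 0, 0], [0, 0, -17, 0, 0, 0], [0, 0, -20, 0, 0, 0], [0, 0, -20, 0, 0, 0]]])

```text
clock: 15.2
eef_pos: [554.8, 257.1, 288.1]
tool_rot: [3.134, 0.005, 2.575]
force: [0.4, -0.1, -4.0]
width: 45.7
gripper_force: 62.6
```

```bash
python3 - <<'E'
from h import *
f=np.array([510.4,-248.8]);phi=-.311
v=f-90*np.array([np.cos(phi+np.pi),np.sin(phi+np.pi)])
print(v,go([*v,285],phi+np.pi))
E
```

```text
[ 596.08252316 -276.34097356] [-3.2126e+01 -4.2784e+01  1.2500e-01  7.0000e-03  6.0000e-03 -2.5600e-01]
```

Gripped, carrying over. The held TCP height is 84.6 above the lug undersides, so seated on the spacer (lugs at z = 91) I expect TCP z of about 175.6.

```bash
python3 - <<'E'
from h import *
snap('wrist','wh'); s=ctrl.read_state(); M=R.from_euler('xyz',s['tool_rot']).as_matrix()
T=np.array([[32,-23,32.6],[32,23,32.6]]); uv=proj('wh',s['eef_pos']+T@M.T); print(uv)
h=hull('wh',uv.mean(0)+[0,15],60,90); q=(onz('wh',h,s['eef_pos'][2]-32.6)-s['eef_pos'])@M; print(h.tolist(),q.round(1).tolist())
print(go([509.9,-248.6,285],np.pi-.311))
E
```

```text
[[239.1199055  268.2664916 ]
 [397.89171302 267.9646131 ]]
[[382, 238], [404, 279], [392, 424], [323, 430], [252, 424], [240, 308], [242, 277], [264, 237], [336, 231]] [[41.0, 18.0, 32.6], [28.5, 25.0, 32.6], [-23.1, 24.1, 32.7], [-25.3, 1.3, 32.7], [-22.7, -22.2, 32.6], [19.4, -23.5, 32.5], [29.3, -22.3, 32.5], [41.4, -15.4, 32.5], [43.1, 4.9, 32.5]]
[-2.3447e+01 -4.4955e+01 -8.3000e-02  3.0000e-03  2.0000e-03 -2.5600e-01]
```

```bash
python3 - <<'E'
from h import *
I=load('wh')[2]; g=cv2.cvtColor(I,cv2.COLOR_BGR2GRAY)
for c in (246,249,252,385,390,394,397): print(c,g[250:300:2,c].tolist())
h=cv2.cvtColor(I,cv2.COLOR_BGR2HSV); m=(h[:,:,1]<60)&(h[:,:,2]>70)
for r in range(230,310,5): x=np.flatnonzero(m[r,225:415])+225; print(r,x.min() if len(x) else None,x.max() if len(x) else None)
E
```

```text
246 [141, 140, 139, 140, 135, 135, 137, 143, 142, 131, 106, 103, 104, 102, 104, 119, 119, 118, 121, 119, 120, 119, 120, 119, 118]
249 [142, 140, 140, 139, 134, 136, 138, 107, 102, 103, 103, 107, 104, 102, 100, 103, 103, 108, 106, 105, 106, 109, 107, 110, 111]
252 [138, 141, 137, 129, 116, 103, 101, 99, 102, 100, 101, 104, 105, 103, 100, 103, 103, 102, 102, 104, 103, 104, 101, 102, 104]
385 [102, 103, 102, 102, 102, 103, 103, 104, 105, 125, 125, 123, 105, 103, 119, 118, 120, 122, 121, 120, 120, 119, 121, 122, 121]
390 [128, 116, 107, 103, 104, 102, 101, 100, 103, 100, 100, 96, 98, 106, 112, 121, 118, 120, 120, 120, 120, 119, 121, 119, 121]
394 [131, 123, 125, 127, 123, 112, 103, 100, 99, 100, 102, 105, 105, 105, 104, 116, 119, 121, 122, 119, 120, 121, 118, 121, 118]
397 [124, 123, 128, 127, 126, 123, 125, 124, 109, 102, 103, 105, 104, 104, 105, 110, 118, 117, 115, 114, 114, 111, 109, 107, 107]
230 None None
235 308 337
240 263 383
245 260 385
250 257 388
255 254 391
260 252 393
265 249 396
270 246 399
275 243 402
280 242 403
285 242 403
290 243 403
295 243 402
300 243 402
305 242 402
```

The arm was probably still settling during that picture, so I'll repeat it at rest.

```bash
python3 - <<'E'
from h import *
s0=ctrl.read_state(); snap('wrist','wh2'); s=ctrl.read_state(); print(s0['eef_pos'],s['eef_pos']); M=R.from_euler('xyz',s0['tool_rot']).as_matrix()
I=load('wh2')[2]; g=cv2.cvtColor(I,cv2.COLOR_BGR2GRAY)
for c in (246,388,392): print(c,g[262:296:1,c].tolist())
for r in (272,276,280): 
    q=(onz('wh2',[(242,r),(403,r)],s0['eef_pos'][2]-32.6)-s0['eef_pos'])@M; print(r,q.round(1).tolist())
s=ctrl.read_state();print(go([509.9,-248.6,285],np.pi-.311))
E
```

```text
[553.49485512 256.54297894 285.30707691] [552.4115431  256.14570325 283.29124992]
246 [137, 135, 134, 133, 136, 132, 127, 118, 109, 104, 106, 104, 104, 106, 105, 102, 105, 112, 119, 120, 119, 119, 120, 117, 119, 118, 120, 117, 119, 120, 118, 120, 119, 118]
388 [104, 103, 104, 100, 103, 115, 120, 118, 121, 120, 114, 109, 105, 104, 104, 112, 119, 120, 120, 118, 120, 120, 121, 122, 120, 121, 121, 120, 120, 119, 120, 122, 120, 121]
392 [102, 105, 100, 101, 101, 101, 102, 103, 104, 104, 105, 105, 102, 104, 104, 107, 107, 115, 118, 120, 120, 120, 122, 121, 120, 121, 120, 122, 123, 121, 120, 121, 122, 120]
272 [[32.8, -23.0, 32.5], [32.7, 22.6, 32.6]]
276 [[31.6, -23.0, 32.5], [31.5, 22.7, 32.6]]
280 [[30.4, -23.1, 32.5], [30.3, 22.7, 32.6]]
[-23.513 -44.865  -0.176   0.     -0.     -0.256]
```

In-hand offset is about 1 mm towards the part's +x, so it's small. Carrying it over the foot at height now.

Request:
send_rows(rows=[[[-23.5, -44.9, -0.2, 0, 0, -0.256], [-23.5, -44.9, -0.2, 0, 0, -0.256], [-23.5, -44.9, -0.2, 0, 0, -0.256], [-23.5, -44.9, -0.2, 0, 0, -0.256], [-23.5, -44.9, -0.2, 0, 0, -0.256], [-23.5, -44.9, -0.2, 0, 0, -0.256], [-23.5, -44.9, -0.2, 0, 0, -0.256], [-23.5, -44.9, -0.2, 0, 0, -0.256], [-23.5, -44.9, -0.2, 0, 0, -0.256], [-23.5, -44.9, -0.2, 0, 0, -0.256]]])

```text
clock: 16.3
eef_pos: [508.9, -243.3, 283.0]
tool_rot: [3.141, -0.005, 2.831]
force: [1.0, 0.3, -2.9]
width: 45.4
gripper_force: 62.7
```

Request:
send_rows(rows=[[[0, 0, 0, 0, 0, 0], [0, 0, 0, 0, 0, 0], [0, 0, 0, 0, 0, 0], [0, 0, 0, 0, 0, 0]]])

```text
clock: 16.7
eef_pos: [510.7, -239.9, 284.4]
tool_rot: [3.14, -0.002, 2.834]
force: [-0.4, 0.4, -3.3]
width: 45.5
gripper_force: 63.1
```

```bash
python3 - <<'E'
from h import *
s=ctrl.read_state();print(s['eef_pos'],s['tool_rot'],s['qd'].round(3))
print(go([509.5,-248.5,205],np.pi-.311))
E
```

```text
[ 510.73111084 -239.88069361  284.39202502] [ 3.14049360e+00 -1.93488327e-03  2.83363653e+00] [-0.005 -0.007  0.006 -0.006  0.003  0.001  0.001]
[-1.590e-01 -8.670e-01  7.938e+00  1.000e-03 -2.000e-03  3.000e-03]
```

Request:
send_rows(rows=[[[-0.15, -0.87, 2, 0, 0, -0.003], [-0.15, -0.87, 5, 0, 0, -0.003], [-0.15, -0.87, 8, 0, 0, -0.003], [-0.15, -0.87, 8, 0, 0, -0.003], [-0.15, -0.87, 8, 0, 0, -0.003]]])

```text
clock: 17.2
eef_pos: [509.7, -249.6, 205.4]
tool_rot: [3.141, -0.001, 2.836]
force: [0.7, -0.8, -2.7]
width: 45.4
gripper_force: 62.9
```

```bash
python3 - <<'E'
from h import *
ctrl.get_image('side');s=ctrl.read_state();print(s['eef_pos'],s['tool_rot'],s['qd'].round(3),s['force'])
print(go([509.5,-248.5,188],np.pi-.311))
E
```

```text
[ 510.35040428 -250.16300954  206.30294564] [3.14158031e+00 1.52688268e-03 2.83522189e+00] [ 0.004 -0.018  0.005 -0.013  0.001 -0.005  0.002] [-0.37686474 -0.80694688 -2.68826758]
[0.134 0.133 1.83  0.    0.002 0.005]
```

Request:
send_rows(rows=[[[0.13, 0.13, 0.8, 0, 0, 0.005], [0.13, 0.13, 1.8, 0, 0, 0.005], [0.13, 0.13, 1.8, 0, 0, 0.005], [0.13, 0.13, 1.8, 0, 0, 0.005]]])

```text
clock: 17.65
eef_pos: [508.4, -249.0, 187.1]
tool_rot: [3.142, -0.0, 2.829]
force: [-0.2, -0.2, -2.6]
width: 45.3
gripper_force: 63.0
```

```bash
python3 - <<'E'
from h import *
s=ctrl.read_state();print(s['eef_pos'],s['tool_rot'],s['force'])
print(go([509.5,-248.5,178],np.pi-.311))
# side view: right-hand/left-hand silhouette columns of spacer and V-head
snap('side','d2'); I=load('d2')[2]; h=cv2.cvtColor(I,cv2.COLOR_BGR2HSV)
m=(h[:,:,1]<45)&(h[:,:,2]>150)
for z in (55,70,85,95,104,112,125,135):
    c,sn=np.cos(-.311),np.sin(-.311)
    # the two vertical edges of the near side face (y=-23)
    uv=[proj('d2',[510.4+x*c+23*sn,-248.8+x*sn-23*c,z+ (9 if z>100 else 0)])[0] for x in(-32,32)]
    r=int(round(uv[0][1])); r2=int(round(uv[1][1]))
    a=np.flatnonzero(m[r,290:380])+290; b=np.flatnonzero(m[r2,290:380])+290
    print(z,np.round(uv,1).tolist(),a.min() if len(a) else None,b.max() if len(b) else None)
E
```

```text
[ 508.41245656 -248.98474501  187.13460287] [ 3.14157748e+00 -4.71020842e-04  2.82880491e+00] [-0.21194414 -0.15146459 -2.6305464 ]
[-0.089  0.08   0.913  0.    -0.    -0.002]
55 [[318.5, 339.2], [353.6, 334.5]] 303 362
70 [[318.4, 333.5], [353.9, 328.8]] 319 360
85 [[318.2, 327.6], [354.1, 322.9]] 319 355
95 [[318.1, 323.7], [354.3, 319.0]] 319 354
104 [[318.0, 316.4], [354.6, 311.7]] 317 353
112 [[317.9, 313.0], [354.8, 308.4]] 318 354
125 [[317.7, 307.6], [355.0, 302.9]] 317 354
135 [[317.6, 303.3], [355.2, 298.7]] 317 354
```

The side view agrees: the spacer's edges are at 319 and 354, the V-head's at 317.5 and 354, so it needs about +1 mm in x, which the computed move includes. Lowering gently.

Request:
send_rows(rows=[[[-0.09, 0.08, 0, 0, 0, 0], [-0.09, 0.08, 0.3, 0, 0, 0], [-0.09, 0.08, 0.5, 0, 0, 0], [-0.09, 0.08, 0.7, 0, 0, 0], [-0.09, 0.08, 0.85, 0, 0, 0], [-0.09, 0.08, 0.85, 0, 0, 0]]])

```text
clock: 18.3
eef_pos: [509.5, -248.5, 178.5]
tool_rot: [3.142, -0.001, 2.829]
force: [0.2, 0.2, -2.8]
width: 45.5
gripper_force: 63.0
```

Request:
send_rows(rows=[[[0, 0, 0.1, 0, 0, 0], [0, 0, 0.17, 0, 0, 0], [0, 0, 0.23, 0, 0, 0], [0, 0, 0.27, 0, 0, 0], [0, 0, 0.27, 0, 0, 0]]])

```text
clock: 18.8
eef_pos: [509.6, -248.5, 176.0]
tool_rot: [3.142, -0.0, 2.829]
force: [-0.2, -0.8, -3.7]
width: 45.2
gripper_force: 63.0
```

Request:
send_rows(rows=[[[0, 0, 0.03, 0, 0, 0], [0, 0, 0.06, 0, 0, 0], [0, 0, 0.1, 0, 0, 0], [0, 0, 0.1, 0, 0, 0]]])

```text
clock: 19.2
eef_pos: [509.7, -248.6, 175.6]
tool_rot: [-3.142, 0.0, 2.829]
force: [-1.1, 0.9, 4.8]
width: 45.3
gripper_force: 64.0
```

Contact at TCP z = 175.6, as predicted. Releasing and retreating straight up.

Request:
send_rows(rows=[[[0, 0, 0, 0, 0, 0], [0, 0, 0, 0, 0, 0], [0, 0, 0, 0, 0, 0], [0, 0, 0, 0, 0, 0], [0, 0, 0, 0, 0, 0], [0, 0, 0, 0, 0, 0], [0, 0, 0, 0, 0, 0]]], grip=0)

```text
clock: 19.9
eef_pos: [509.7, -248.6, 175.0]
tool_rot: [3.142, 0.0, 2.829]
force: [0.5, 0.5, 0.6]
width: 85.6
gripper_force: 0.0
```

Request:
send_rows(rows=[[[0, 0, -2, 0, 0, 0], [0, 0, -5, 0, 0, 0], [0, 0, -9, 0, 0, 0], [0, 0, -14, 0, 0, 0], [0, 0, -14, 0, 0, 0], [-9, 0, -14, 0, 0, 0], [-9, 0, -14, 0, 0, 0], [-9, 0, -14, 0, 0, 0], [-9, 0, -14, 0, 0, 0]]])

```text
clock: 20.8
eef_pos: [595.2, -276.1, 313.8]
tool_rot: [3.141, -0.002, 2.829]
force: [-1.3, -0.1, 0.0]
width: 85.3
gripper_force: 0.0
```

```bash
python3 - <<'E'
from h import *
s=ctrl.read_state();print(s['eef_pos'],s['force'])
snap('wrist','we'); snap('side','d3'); snap('scene','s3')
c,sn=np.cos(-.311),np.sin(-.311)
W=lambda x,y,z:[510.4+x*c-y*sn,-248.8+x*sn+y*c,z]
# V-head seated: side rims z=143 at x=-32, stop top z=152 at x=+32
print('expected',proj('we',[W(-32,-23,143),W(-32,23,143),W(32,23,152),W(32,-23,152)]).round(1).tolist())
print('seen',hull('we',proj('we',[W(0,0,120)])[0],60,70).tolist())
I=load('d3')[2]; h=cv2.cvtColor(I,cv2.COLOR_BGR2HSV); m=(h[:,:,1]<45)&(h[:,:,2]>150)
for z in (70,85,95,105,115,130,140):
    uv=[proj('d3',W(x,-23,z))[0] for x in(-32,32)]; r=[int(round(u[1])) for u in uv]
    a=np.flatnonzero(m[r[0],290:380])+290; b=np.flatnonzero(m[r[1],290:380])+290
    print(z,np.round(uv,1).tolist(),a.min(),b.max())
u=proj('d3',W(0,-23,143))[0]; k=int(u[0]); print('side rim top row exp',u,'seen',np.flatnonzero(m[230:360,k])[:3]+230)
for n in('scene','side'):
    A=load(n+'0')[2].astype(int); B=load({'scene':'s3','side':'d3'}[n])[2].astype(int); D=np.abs(A-B).max(2)>40
    for nm,P in(('short',[456,69,20]),('tube',[658,-370,60])):
        x,y=proj(n+'0',P)[0].astype(int); print(n,nm,D[y-20:y+20,x-18:x+18].sum())
E
```

```text
[ 595.24508846 -276.07364069  313.8029732 ] [-1.29437463 -0.10295911  0.00526757]
expected [[281.7, 37.7], [363.5, 37.5], [362.0, 155.0], [283.6, 155.2]]
seen [[267, 39], [377, 37], [374, 173], [272, 173]]
70 [[318.4, 333.5], [353.9, 328.8]] 319 360
85 [[318.2, 327.6], [354.1, 322.9]] 319 355
95 [[318.1, 323.7], [354.3, 319.0]] 319 354
105 [[318.0, 319.6], [354.5, 315.0]] 318 354
115 [[317.9, 315.5], [354.7, 310.9]] 318 354
130 [[317.8, 309.3], [354.9, 304.6]] 318 354
140 [[317.7, 305.0], [355.1, 300.4]] 318 355
side rim top row exp [336.51668275 301.39926177] seen [283 284 285]
scene short 0
scene tube 0
side short 0
side tube 0
```

The V-head's edges line up with the spacer's to within a pixel at every height, the stack is at seated height, and the short spacer and tube show no change. Handing in.

```bash
python3 -c "
from cell import ctrl; print(ctrl.finish_job())"
```

```text
the job is handed in; nothing more can be done
None
```

I set the tall spacer on the foot and then the V-head on top. Both reached their predicted seated heights (within about 1 mm) with their sides lined up, the short spacer and tube were left where they were, and the job was handed in at about 21 s.

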